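# Open the push-and-turn descaler tub

### The arm

A 6-joint arm with a two-finger parallel gripper is mounted at the origin on the work surface. World frame = base frame: x ahead of the robot, y to its left, z up, the work surface at z = 0. Lengths are in mm, angles in rad, forces in N, time in s.
With the tool pointing down it reaches from about 350 to 975 mm from the base axis. Payload 7.1 kg.
Tool frame: the origin (TCP) lies at the very end of the fingers, on their centre line; the grasp point (between the pads) lies 19 mm behind it; z points along the fingers, y is the direction in which the jaws open and shut (so a half turn about z gives the same grasp; the last joint's range is limited). The gripper opens to 88 mm and grips with 3 to 60 N. Pads are 20 mm wide; open, the fingers measure 115 mm over their backs; the gripper's body (75 mm by 178 mm) begins 61 mm behind the grasp point.
Start: joints at [1.144, 0.423, 1.63, -0, 1.089, -0.019], TCP at [247.837, 573.744, 222.675] pointing down, gripper open.
Joint ranges: [-3, 3], [-0.9, 2.11], [0.09, 2.58], [-1.31, 4.45], [0.11, 2.69], [-2.54, 2.54]. Speed limits (rad/s): [2.39, 2.39, 3.01, 3.14, 3.14, 3.14].

### API

Orientations are given as a rotation vector (axis times angle).
In Python, from workcell import readout, imaging, close_job gives the robot as it stands.
- The arm moves only by the tool carry_out, never from a script. Its argument "rows" is a list of rows, each a list of 3 entries, a list of its own where there are three numbers: the shift along the tool's x, y, z in m, then the turn, a rotation vector about the tool's x, y, z in rad, then the closure, from 0 (fully open) to 1 (shut). In form: [[[dx, dy, dz], [wx, wy, wz], hand], ...]. A call has 1 to 12 rows; each row shifts and turns the commanded pose from where the row before left it, along the tool's axes as they then stand; what a row does not reach is not made up. A row lasts 1/12 s, in which the tool goes at most 41.7 mm and 7.16 degrees, less where a joint would pass 70% of its speed; a pose out of reach is approached as far as the arm can. A call with a gripper value outside its range is refused whole. The fingers move at their own pace and stop on an object; the grip force is fixed at half the most. Time passes only in rows, so rows that do not move let the fingers close. It gives the time, the measured TCP pose, the force and the opening at its end, in the units of the state.
- readout.get_obs(): the state, without advancing time (a new reading comes with each control period).
- imaging.get_image(name): name is "scene" or "top" or "wrist"; returns the picture (384x512x3 uint8, red, green, blue); there is no depth.
- imaging.camera_params(name): a dict with "fx", "fy", "cx", "cy" (pixels), "k1" (the pictures are not rectified: a ray, as slopes to the right and down, at radius r is drawn at 1 + k1 r^2 times it, then the intrinsics apply), "rvec" (rotation vector, rad) and "tvec" (3), from world to camera coordinates, as OpenCV has them; the wrist camera has in their place "T_tool_cam" (4x4, takes a point from camera to tool coordinates, whose origin is the TCP and whose axes are the flange's). Camera axes: x right, y down, z forward; pixel columns grow to the right and rows downward; lengths in mm; the calibration is good to about 2 mm. A picture is of the moment at which its call begins: read the wrist's pose just before it. camera_params takes no time and is no camera call.
- close_job(): hands the job in, once; it reports no verdict.
The state is a dict: "t": time; "qpos": joint angles; "qvel": joint speeds; "joint_torque": joint torques, N m; "ee_pos": TCP position; "orientation": TCP orientation; "ft_force": force on the tool from outside, world axes, zero at the start; "moment": the same for the moment, N m; "width": finger opening in mm.
Only numpy, scipy, OpenCV 4.12 (cv2) and the standard library are available. Lean on these libraries where they do the work, as an engineer would, in place of code of your own. Each camera call takes 0.05 s, during which the arm holds its last target.

### The job

It is time to descale the washer: open the blue-capped tub of descaler tablets. It has a child-resistant cap, so press the cap down firmly and, keeping it down, turn it anticlockwise (seen from above) about 75 degrees, nearly or fully to its stop, then let go so that it springs back up. The tub with the orange cap is stain remover: leave its cap shut.

Things in the scene. Friction and masses are not known exactly. Their poses are not given: they have to be found in the camera images.
- blue_cap (a point): In the grip bar of the blue cap, on its axis: the bar is 56 long (x, to its white-striped end), 18 thick (y), 36 high, top 154 mm above the shelf; the point is 14 mm below its top, 22 mm above the flat top of the cap's disc (68 across), which may be pushed on too. Moves with the cap, z up. White tub, blue band, 87 across, fixed. Tubs and canister stand in any order, centres 130 mm apart or more.
- blue_press (a joint): How far the blue cap is pressed down, m: 0 up, 0.010 at the bottom stop. A spring pushes it up, 6 N at the top, 11.5 N at 5 mm, 17 N at the bottom. The cap is locked against turning until it is 5 mm down, so press it 7 to 10 mm. Let go, it springs back up.
- blue_turn (a joint): Angle of the blue cap, rad, growing anticlockwise seen from above: 0 shut, 1.35 (77 degrees) fully open at its stop. Pressed down, it turns with slight friction (0.04 N m). From 0.03 to 0.98 rad a hidden ledge keeps it from rising; past that it is open and springs up when let go.
- orange_turn (a joint): Angle of the orange cap, rad, 0 shut. This tub is the same in size and working, but its cap and band are orange; it must stay shut.
Things that resemble listed ones, but are neither listed nor needed, are in the scene too. Leave any green look-alike of the part that bears blue_cap alone.

How it is judged (in metres and radians):
On the way, in this order (a step that is already met when the one before it is completed fails the run):
1. the blue cap, still shut, is pressed down at least 5 mm (value of joint blue_press above 0.005 m and value of joint blue_turn below 0.3 rad), for 0.05 s.
2. the blue cap is turned anticlockwise past 1.0 rad (value of joint blue_turn above 1 rad), for 0.1 s.
At the end, for the whole second after the job is handed in: The blue cap stands turned open by more than 1.0 rad (57 degrees; its stop is at 77), has sprung back up to within 2 mm of its top position and is at rest; the orange cap is still shut (turned less than 0.2 rad) (value of joint blue_turn above 1 rad and value of joint blue_press below 0.002 m and velocity of joint blue_turn between -0.05 and 0.05 rad/s and value of joint orange_turn below 0.2 rad); the robot touches nothing.
It fails at once if the orange cap was turned by more than 0.2 rad (value of joint orange_turn above 0.2 rad).
It also fails if it takes over 32 s, if anything falls off the work surface, if the arm or the gripper's body presses on something with over 40 N, if the wrist force passes 120 N, or if a joint passes its speed limit or range.

## Working session

There is one attempt and no reset: what is moved stays moved. The work goes in short steps, Python scripts to look and compute and a tool call to move; the robot and the scene stay as the last step left them, time stands still between calls to the robot, and variables do not carry over. Pictures are saved under pics/ and viewed, and the job is handed in when it is done.

Besides the shell and the picture viewer there is one more tool, called after "Call:" as name(argument=value, ...), one argument or row to a line, values as JSON. carry_out: Moves the arm, as the interface text tells. Its arguments: {"type":"object","properties":{"rows":{"type":"array","items":{"type":"array"}}},"required":["rows"]}

```bash
mkdir -p pics
python3 - <<'E'
from workcell import readout, imaging
import cv2,numpy as np
o=readout.get_obs();print(o)
for n in("scene","top"):
    im=imaging.get_image(n);cv2.imwrite(f"pics/{n}0.png",im[:,:,::-1]);print(n,imaging.camera_params(n))
print(imaging.camera_params("wrist"))
E
```

```text
{'t': 0.0, 'qpos': array([ 1.14401313e+00,  4.23826971e-01,  1.63069701e+00, -1.74192799e-05,
        1.08860850e+00, -1.90289234e-02]), 'qvel': array([ 0.00069577,  0.00116686, -0.00194967,  0.00083313,  0.00077073,
        0.00097312]), 'joint_torque': array([ 1.50403015e-03, -5.44639242e+01, -2.73651356e+01,  6.44334080e-02,
        2.30402488e-02, -1.25398810e-04]), 'ee_pos': array([247.60627624, 573.24499598, 221.90761178]), 'orientation': array([-6.35992476e-01, -3.07621004e+00,  2.36402025e-03]), 'ft_force': array([-0.65891736,  0.2721433 ,  0.01679776]), 'moment': array([ 0.00875978,  0.04932212, -0.01152684]), 'width': 87.73418952232556}
scene {'fx': 397.66844237897885, 'fy': 397.66844237897885, 'cx': 264.0773628301619, 'cy': 188.57045271200798, 'k1': 0.026467899392560883, 'rvec': array([ 1.60089068,  1.76123421, -0.8611648 ]), 'tvec': array([  38.85476283, -271.84128889, 1235.34270822])}
top {'fx': 387.13704611502004, 'fy': 387.13704611502004, 'cx': 249.70847042824442, 'cy': 194.74140935796711, 'k1': -0.07650674807805485, 'rvec': array([ 2.1913539 , -2.13802489,  0.15640755]), 'tvec': array([-26.42130515, 580.02398523, 830.58141532])}
{'fx': 295.2327988816387, 'fy': 295.2327988816387, 'cx': 251.69099040894739, 'cy': 192.9922208163397, 'k1': 0.0012699401256274217, 'T_tool_cam': array([[-5.86554690e-04, -9.52946851e-01, -3.03136860e-01,
         8.41293228e+01],
       [ 9.99999587e-01, -7.69188144e-04,  4.83085334e-04,
        -8.57665257e-01],
       [-6.93523926e-04, -3.03136451e-01,  9.52946909e-01,
        -1.61550842e+02],
       [ 0.00000000e+00,  0.00000000e+00,  0.00000000e+00,
         1.00000000e+00]])}
```

View pics/scene0.png

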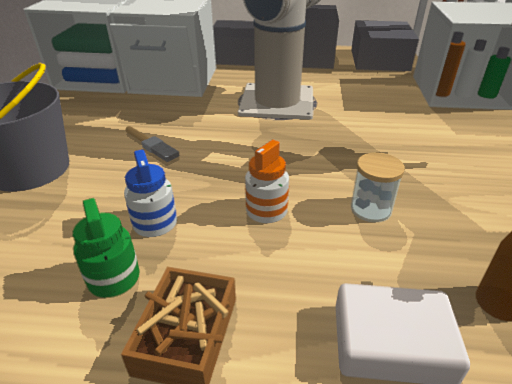

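View pics/top0.png

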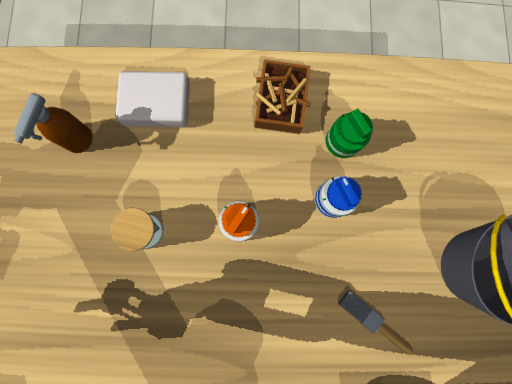

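Run:
```python
import cv2,numpy as np
a=cv2.imread("pics/top0.png")[160:230,300:380];b=cv2.imread("pics/scene0.png")[140:245,110:190]
a=cv2.resize(a,None,fx=5,fy=5,interpolation=cv2.INTER_CUBIC);b=cv2.resize(b,None,fx=4.5,fy=4.5,interpolation=cv2.INTER_CUBIC)
c=np.zeros((480,780,3),np.uint8);c[:350,:400]=a;c[:472,410:770]=b;cv2.imwrite("pics/zoom.png",c)
```

```text
(no output)
```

View pics/zoom.png

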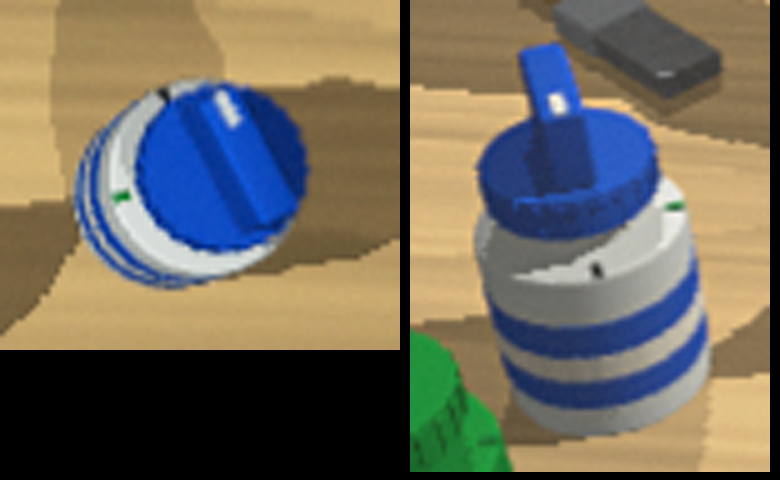

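```bash
cat > h.py <<'E'
import cv2,numpy as np
from workcell import readout, imaging
from scipy.spatial.transform import Rotation as R
def ray(n,px,T=None):
    p=imaging.camera_params(n)
    d=(np.array(px,float)-[p['cx'],p['cy']])/[p['fx'],p['fy']]
    u=d.copy()
    for _ in range(20): u=d/(1+p['k1']*(u@u))
    v=np.array([u[0],u[1],1.])
    if n=='wrist':
        M=T@p['T_tool_cam'];return M[:3,3],M[:3,:3]@v
    Rm=R.from_rotvec(p['rvec']).as_matrix();return -Rm.T@p['tvec'],Rm.T@v
def onz(n,px,z,T=None):
    c,v=ray(n,px,T);return (c+v*(z-c[2])/v[2])
def tool(o):
    T=np.eye(4);T[:3,:3]=R.from_rotvec(o['orientation']).as_matrix();T[:3,3]=o['ee_pos'];return T
E
python3 - <<'E'
from h import *
im=cv2.imread("pics/top0.png");h=cv2.cvtColor(im,cv2.COLOR_BGR2HSV)
m=((h[...,0]>100)&(h[...,0]<130)&(h[...,1]>120)).astype(np.uint8)
m[:,:300]=0;m[:,385:]=0
print(h[190:197:2,330:362:2,2])
for z,P in((154,[(205,92),(235,87),(300,198),(265,228)]),):
    q=np.array([onz("top",(300+(x+.5)/5-.5,160+(y+.5)/5-.5),z)for x,y in P]);print(q.round(1));print(q.mean(0));
    print([np.linalg.norm(q[i]-q[i-1]).round(1) for i in range(4)])
    d=(q[0]+q[1]-q[2]-q[3]);print("yaw",np.arctan2(d[1],d[0]))
# disc: left part / circle
k=np.array([(136,168),(160,112),(222,250),(305,160),(165,225),(200,248),(290,110),(306,175)])
q=np.array([onz("top",(300+x/5,160+y/5),118)[:2] for x,y in k])
A=np.c_[2*q,np.ones(len(q))];s=np.linalg.lstsq(A,(q**2).sum(1),rcond=None)[0];print("disc",s[:2],np.sqrt(s[2]+s[:2]@s[:2]))
# scene: bar top
for P in[(520,52),(558,45),(583,110),(535,120)]:
    print(onz("scene",(110+(P[0]-410)/4.5,140+P[1]/4.5),154).round(1))
print("orange",onz("top",(240,218),130)," green",onz("top",(350,132),130))
p=imaging.camera_params("top")
E
```

```text
[[198 197 196 196 194 151 153 174 208 198 194 187 118 114 116 112]
 [197 197 196 195 197 184 150 155 213 201 195 188 166 114 116 110]
 [199 197 197 196 196 197 151 153 169 208 198 194 187 117 114 115]
 [194 197 197 197 195 197 183 153 154 205 200 195 188 169 100 106]]
[[ 603.4 -187.8  154. ]
 [ 605.7 -199.8  154. ]
 [ 562.4 -225.2  154. ]
 [ 550.3 -211.2  154. ]]
[ 580.44455852 -206.01590246  154.        ]
[np.float64(58.0), np.float64(12.2), np.float64(50.2), np.float64(18.5)]
yaw 0.4684698905314723
disc [ 578.78162088 -205.19728315] 35.17135460230943
[ 564.  -220.3  154. ]
[ 557.4 -207.2  154. ]
[ 601.3 -182.6  154. ]
[ 609.6 -198.3  154. ]
orange [521.71689047   7.60494992 130.        ]  green [ 704.63382131 -214.6329518   130.        ]
```

Call:
carry_out(
  rows=[
    [[-0.0256,-0.0242,0],[0,0,0],0],
    [[-0.0256,-0.0242,0],[0,0,0],0],
    [[-0.0256,-0.0242,0],[0,0,0],0],
    [[-0.0256,-0.0242,0],[0,0,0],0],
    [[-0.0256,-0.0242,0],[0,0,0],0],
    [[-0.0256,-0.0242,0],[0,0,0],0],
    [[-0.0256,-0.0242,0],[0,0,0],0],
    [[-0.0256,-0.0242,0],[0,0,0],0],
    [[-0.0256,-0.0242,0],[0,0,0],0],
    [[-0.0256,-0.0242,0],[0,0,0],0],
    [[-0.0256,-0.0242,0],[0,0,0],0],
    [[-0.0256,-0.0242,0],[0,0,0],0],
  ],
)

```text
t: 1.1
ee_pos: [414.8, 183.6, 222.6]
orientation: [-0.636, -3.076, 0.0]
ft_force: [0.1, 0.2, 0.4]
width: 88.1
```

Call:
carry_out(
  rows=[
    [[-0.0256,-0.0242,0],[0,0,0],0],
    [[-0.0256,-0.0242,0],[0,0,0],0],
    [[-0.0256,-0.0242,0],[0,0,0],0],
    [[-0.0256,-0.0242,0],[0,0,0],0],
    [[-0.0256,-0.0242,0],[0,0,0],0],
    [[-0.0256,-0.0242,0],[0,0,0],0],
    [[-0.0256,-0.0242,0],[0,0,0],0],
    [[-0.0256,-0.0242,0],[0,0,0],0],
    [[-0.0256,-0.0242,0],[0,0,0],0],
    [[-0.0256,-0.0242,0],[0,0,0],0],
    [[-0.0256,-0.0242,0],[0,0,0],0],
    [[-0.0256,-0.0242,0],[0,0,0],0],
  ],
)

```text
t: 2.1
ee_pos: [581.6, -204.8, 222.3]
orientation: [-0.636, -3.076, -0.0]
ft_force: [0.2, 0.6, 0.7]
width: 87.9
```

Call:
carry_out(
  rows=[
    [[0,0,0],[0,0,0.12],0],
    [[0,0,0],[0,0,0.12],0],
    [[0,0,0],[0,0,0.12],0],
    [[0,0,0],[0,0,0.12],0],
    [[0,0,0],[0,0,0.12],0],
    [[0,0,0],[0,0,0.12],0],
    [[0,0,0],[0,0,0.12],0],
    [[0,0,0],[0,0,0.12],0],
    [[0,0,0],[0,0,0.12],0],
    [[0,0,0],[0,0,0.12],0],
    [[0,0,0],[0,0,0.12],0],
    [[0,0,0],[0,0,0.12],0],
  ],
)

```text
t: 3.1
ee_pos: [581.2, -203.0, 222.2]
orientation: [-2.512, -1.886, 0.001]
ft_force: [0.5, 0.1, 0.1]
width: 87.8
```

Call:
carry_out(
  rows=[
    [[0,0,0],[0,0,0.12],0],
    [[0,0,0],[0,0,0.12],0],
    [[0,0,0],[0,0,0.12],0],
    [[0,0,0],[0,0,0.12],0],
    [[0,0,0],[0,0,0.12],0],
    [[0,0,0],[0,0,0.12],0],
    [[0,0,0],[0,0,0.1],0],
    [[0,0,0],[0,0,0],0],
  ],
)

```text
t: 3.77
ee_pos: [581.2, -203.0, 222.3]
orientation: [-3.055, -0.732, 0.001]
ft_force: [0.3, -0.3, -0.5]
width: 87.8
```

Run:
```python
from h import *
o=readout.get_obs();print(o['t'],o['ee_pos'],o['orientation'],o['qpos'],o['ft_force'])
T=tool(o);print(T.round(3));np.save("T1.npy",T)
im=imaging.get_image("wrist");cv2.imwrite("pics/w1.png",im[:,:,::-1])
```

```text
3.7667 [ 581.24324047 -202.99270922  222.27656842] [-3.05468544e+00 -7.31866474e-01  1.05814283e-03] [-3.55328586e-01  4.10328424e-01  1.65110488e+00  5.16927641e-06
  1.08097347e+00  7.45154232e-01] [ 0.32984379 -0.3080131  -0.49271021]
[[ 8.91000e-01  4.53000e-01 -1.00000e-03  5.81243e+02]
 [ 4.53000e-01 -8.91000e-01  0.00000e+00 -2.02993e+02]
 [-1.00000e-03 -1.00000e-03 -1.00000e+00  2.22277e+02]
 [ 0.00000e+00  0.00000e+00  0.00000e+00  1.00000e+00]]
```

View pics/w1.png

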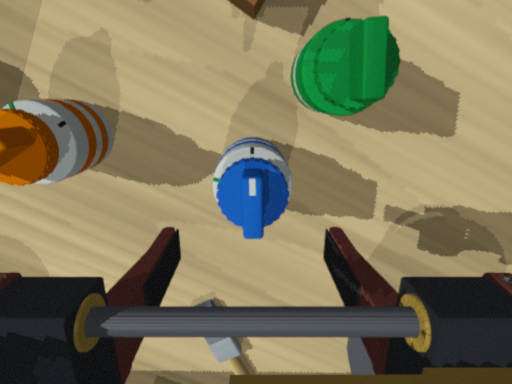

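Run:
```python
from h import *
a=cv2.imread("pics/w1.png")[135:245,205:300]
cv2.imwrite("pics/w1z.png",cv2.resize(a,None,fx=5,fy=5,interpolation=cv2.INTER_CUBIC))
h=cv2.cvtColor(cv2.imread("pics/w1.png"),cv2.COLOR_BGR2HSV)
for r in(200,210,220,230,234): print(r,h[r,235:275,2])
```

```text
200 [181 183 182 181 180 181 176 184 191 189 186 185 184 184 183 182 183 181
 181 181 179 179 180 178 176 162 137 109  93  93  94  95  94  99 119 125
 125 125 124 126]
210 [181 182 181 182 182 182 180 178 188 189 186 186 183 183 184 183 181 181
 180 180 180 179 178 176 175 163 137 112  96  97  98 118 124 126 124 125
 124 124 126 124]
220 [182 182 181 181 181 181 180 176 188 190 186 183 184 184 183 182 182 181
 180 179 178 177 177 177 174 163 142 114 105 119 125 125 124 123 124 124
 123 124 123 124]
230 [179 179 179 180 181 179 175 149 180 190 187 184 183 182 181 181 180 178
 178 178 177 176 175 175 173 164 143 117 106 163 175 175 174 174 173 173
 174 174 174 173]
234 [187 187 186 187 187 188 187 164 180 188 186 184 184 182 180 181 181 179
 177 177 176 177 175 174 173 167 145 118 107 165 176 177 178 177 177 178
 177 177 175 175]
```

View pics/w1z.png

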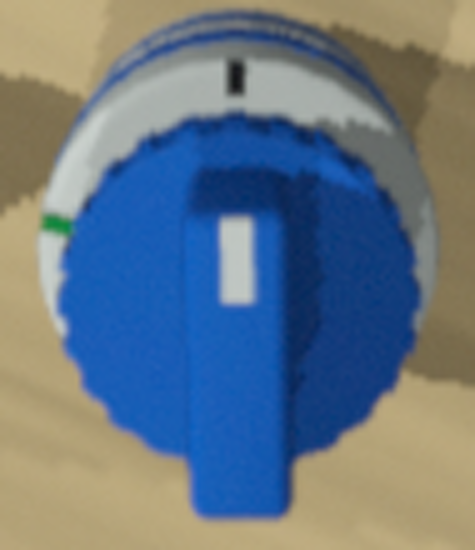

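Run:
```python
from h import *
T=np.load("T1.npy")
P=[(187,212),(287,212),(292,515),(192,515)]
q=np.array([onz("wrist",(205+(x+.5)/5-.5,135+(y+.5)/5-.5),154,T)for x,y in P])
print(q.round(1),q.mean(0),[np.linalg.norm(q[i]-q[i-1]).round(1) for i in range(4)])
d=q[0]+q[1]-q[2]-q[3];print("yaw",np.arctan2(d[1],d[0]),"tool yaw",np.arctan2(T[1,0],T[0,0]))
print("tool-frame offset",T[:3,:3].T@(q.mean(0)-T[:3,3]))
k=[(62,290),(418,290),(120,160),(370,175),(140,435),(355,435),(75,350),(405,350)]
q=np.array([onz("wrist",(205+x/5,135+y/5),118,T)[:2] for x,y in k])
A=np.c_[2*q,np.ones(len(q))];s=np.linalg.lstsq(A,(q**2).sum(1),rcond=None)[0];print("disc",s[:2],np.sqrt(s[2]+s[:2]@s[:2]))
```

```text
[[ 598.6 -185.6  154. ]
 [ 605.9 -199.9  154. ]
 [ 558.7 -225.4  154. ]
 [ 550.9 -210.1  154. ]] [ 578.50975028 -205.25118375  154.        ] [np.float64(53.7), np.float64(16.1), np.float64(53.7), np.float64(17.2)]
yaw 0.48603351957127244 tool yaw 0.4703112401600227
tool-frame offset [-3.42270291  0.8156139  68.27797851]
disc [ 578.69513094 -205.8564613 ] 34.03745642510216
```

Call:
carry_out(
  rows=[
    [[-0.003,0.001,0.01],[0,0,-0.012],0],
    [[0,0,0.018],[0,0,0],0],
    [[0,0,0.018],[0,0,0],0.3],
    [[0,0,0.018],[0,0,0],0.3],
    [[0,0,0.018],[0,0,0],0.3],
    [[0,0,0.012],[0,0,0],0.3],
    [[0,0,0.004],[0,0,0],0.3],
    [[0,0,0],[0,0,0],0.3],
  ],
)

```text
t: 4.48
ee_pos: [578.4, -205.1, 123.3]
orientation: [-3.048, -0.757, 0.003]
ft_force: [0.1, -0.3, -0.1]
width: 61.6
```

Call:
carry_out(
  rows=[
    [[0,0,0],[0,0,0],1],
    [[0,0,0],[0,0,0],1],
    [[0,0,0],[0,0,0],1],
    [[0,0,0],[0,0,0],1],
    [[0,0,0],[0,0,0],1],
    [[0,0,0],[0,0,0],1],
  ],
)

```text
t: 4.98
ee_pos: [579.5, -205.4, 125.1]
orientation: [3.049, 0.756, 0.001]
ft_force: [0.3, 0.6, 0.1]
width: 24.7
```

Call:
carry_out(
  rows=[
    [[0,0,0],[0,0,0],1],
    [[0,0,0],[0,0,0],1],
    [[0,0,0],[0,0,0],1],
    [[0,0,0],[0,0,0],1],
  ],
)

```text
t: 5.32
ee_pos: [579.2, -205.0, 124.9]
orientation: [-3.049, -0.756, 0.0]
ft_force: [-1.8, 2.3, 5.1]
width: 17.8
```

Call:
carry_out(
  rows=[
    [[0,0,0.004],[0,0,0],1],
    [[0,0,0.004],[0,0,0],1],
    [[0,0,0.001],[0,0,0],1],
    [[0,0,0],[0,0,0],1],
    [[0,0,0],[0,0,0],1],
  ],
)

```text
t: 5.73
ee_pos: [579.4, -205.1, 116.9]
orientation: [-3.049, -0.756, -0.0]
ft_force: [-4.0, 5.6, 15.5]
width: 17.9
```

Call:
carry_out(
  rows=[
    [[0,0,0],[0,0,-0.06],1],
    [[0,0,0],[0,0,-0.1],1],
    [[0,0,0],[0,0,-0.1],1],
    [[0,0,0],[0,0,-0.1],1],
    [[0,0,0],[0,0,-0.1],1],
    [[0,0,0],[0,0,-0.1],1],
    [[0,0,0],[0,0,-0.1],1],
    [[0,0,0],[0,0,0],1],
  ],
)

```text
t: 6.4
ee_pos: [578.9, -204.6, 116.8]
orientation: [-2.634, -1.709, 0.0]
ft_force: [-4.3, 5.8, 14.6]
width: 17.6
```

Run:
```python
from h import *
o=readout.get_obs();print(o['moment'],o['ft_force'],o['ee_pos'],np.arctan2(*tool(o)[[1,0],0]))
```

```text
[1.15482623 1.15897955 0.01685154] [-4.30622919  5.80297268 14.6208108 ] [ 578.89895136 -204.63534234  116.79565929] 1.1510283695941654
```

Call:
carry_out(
  rows=[
    [[0,0,0],[0,0,-0.1],1],
    [[0,0,0],[0,0,-0.1],1],
    [[0,0,0],[0,0,-0.1],1],
    [[0,0,0],[0,0,-0.1],1],
    [[0,0,0],[0,0,-0.1],1],
    [[0,0,0],[0,0,-0.1],1],
    [[0,0,0],[0,0,-0.04],1],
    [[0,0,0],[0,0,0],1],
    [[0,0,0],[0,0,0],1],
  ],
)

```text
t: 7.15
ee_pos: [578.3, -204.6, 116.6]
orientation: [-1.969, -2.445, 0.0]
ft_force: [-6.5, 5.3, 15.4]
width: 17.9
```

Run:
```python
from h import *
o=readout.get_obs();print(o['moment'],o['ft_force'],o['ee_pos'],np.arctan2(*tool(o)[[1,0],0]))
```

```text
[1.12839804 1.38740152 0.01213605] [-6.51206796  5.29972736 15.42421091] [ 578.31652102 -204.59319971  116.62287197] 1.7859567465450827
```

Call:
carry_out(
  rows=[
    [[0,0,-0.003],[0,0,0],1],
    [[0,0,-0.003],[0,0,0],1],
    [[0,0,-0.003],[0,0,0],1],
    [[0,0,0],[0,0,0],1],
    [[0,0,0],[0,0,0],1],
  ],
)

```text
t: 7.57
ee_pos: [578.2, -204.5, 124.6]
orientation: [-1.969, -2.445, 0.001]
ft_force: [-4.1, 5.6, 5.5]
width: 17.8
```

Followed up freely; now open and withdraw.

Call:
carry_out(
  rows=[
    [[0,0,0],[0,0,0],0.4],
    [[0,0,0],[0,0,0],0.4],
    [[0,0,0],[0,0,0],0.4],
    [[0,0,0],[0,0,0],0.4],
    [[0,0,-0.015],[0,0,0],0.4],
    [[0,0,-0.02],[0,0,0],0.4],
    [[0,0,-0.02],[0,0,0],0.4],
    [[0,0,-0.03],[0,0,0],0.4],
    [[0,0,-0.03],[0,0,0],0.4],
    [[0,0,-0.02],[0,0,0],0.4],
    [[0,0,0],[0,0,0],0.4],
    [[0,0,0],[0,0,0],0.4],
  ],
)

```text
t: 8.57
ee_pos: [579.9, -205.7, 260.7]
orientation: [1.969, 2.445, 0.001]
ft_force: [-0.1, 0.3, -0.7]
width: 52.8
```

Run:
```python
from h import *
o=readout.get_obs();T=tool(o);print(o['t'],o['ee_pos'],o['ft_force'],np.abs(o['qvel']).max());np.save("T2.npy",T)
w=imaging.get_image("wrist")[:,:,::-1];s=imaging.get_image("scene")[:,:,::-1]
c=np.zeros((480,780,3),np.uint8);c[:384*3//4,:384]=cv2.resize(w,(384,288))
c[:,400:]=cv2.resize(s[140:245,110:193],(380,480));cv2.imwrite("pics/end.png",c);cv2.imwrite("pics/w2.png",w)
```

```text
8.5667 [ 579.93395239 -205.72224396  260.67493438] [-0.09817749  0.27217798 -0.73385928] 0.03969150441255018
```

View pics/end.png

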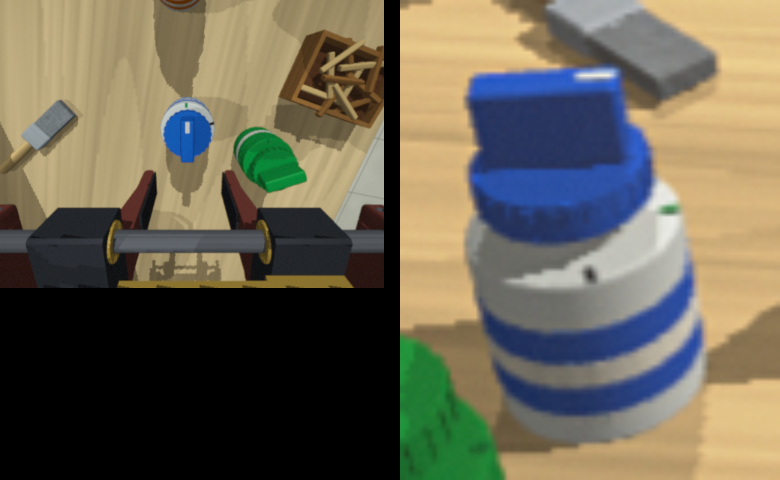

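View pics/w2.png

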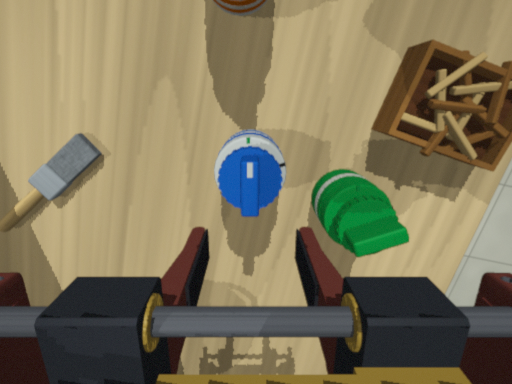

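The wrist view shows the white stripe at (249,170) with the bar vertical in the tool frame. That puts the bar at a yaw of about 1.79, against 0.486 before, so it has turned about 1.30 rad. In the scene view the lower edge of the cap is back at its original row (about 192.5 now, 193 before), so the cap has sprung up. The gripper is clear.

Run:
```python
from workcell import close_job
print(close_job())
```

```text
the job is handed in; nothing more can be done
None
```

I opened the blue-capped tub and handed the job in at about 8.7 s; no verdict was reported.

- **Press:** I gripped the blue cap's bar and pressed it down about 8.5 mm, estimated from the 15.5 N wrist force.
- **Turn:** I turned it about 1.30 rad (74–75 degrees) anticlockwise. I felt no stop, so it is probably just short of the 1.35 rad limit.
- **Release:** I let the cap rise while still gripped, then opened the fingers and withdrew about 135 mm.

In the last pictures the bar stands at about 1.79 rad yaw, against about 0.48 at the start. The cap's rim is back at its original height, judged by eye to about half a pixel. The wrist force is near zero and the gripper is clear of everything. I never went down near the orange cap or the green look-alike. I did not measure the orange cap's angle again at the end.

No check failed. The separate measurements of the blue cap's position differed by up to about 4 mm, which did not affect the grasp.

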